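# Change the driver on the balance arm

### The job

The spring-balanced arm holds the long electric screwdriver, but the next phone needs the short one. Take the long driver off the arm and stand it fully down in the empty bench holder, then hang the short driver in the arm's cradle: ease it down as the arm sinks until the spring carries it and everything is at rest, and only then let go, so that the arm never sinks or springs up on its own. Leave the phone under the arm, the spray can, the flask and the tip block where they stand.

Things in the scene. Friction and masses are not known exactly. Their poses are not given: they have to be found in the camera images.
- balance_stand: Bench stand of the balance arm, fixed: grey base 110 (x) x 120 (y) x 14 mm, steel column 25 mm thick, arm pivots at 225 mm height. Origin: centre of the underside, below the column. The arm points along this body's +y: a parallelogram of two 210 mm bars that keeps the cradle level as it rises and sinks. It does not swivel.
- balance_arm (a joint): pitch of the arm's bars, rad, grows as the cradle sinks: -0.28 upper stop, where the unloaded arm stays; 0 with the long driver hanging; 0.14 lower stop. Spring 2.7 Nm/rad (21 mm of sinking per 0.1 rad; about 16 mm per newton after the first half newton); well damped, settles in about a second.
- cradle_seat (a point): middle of the cradle's seat, on the top face of its plate; y points outward along the arm (the slot's open side), z up. It lies 254 to 260 mm from the column's axis, 174 mm high at joint 0 and 233 mm at the upper stop.
- driver_long: long cordless inline screwdriver, 202 mm, 0.42 kg, at first hanging in the cradle. Origin at the bit's tip, z up along it. From the tip: bit and nose (17 mm wide at most) to 50 mm, flat shoulder, black body 32 mm thick to 119 mm, metal neck 18 mm thick to 147 mm, flange 34 mm wide (underside at 147 mm, 6 mm thick), grey grip cap 28 mm thick to 202 mm.
- driver_short: short cordless inline screwdriver, 167 mm, 0.29 to 0.45 kg, at first standing in a holder. Origin at the bit's tip, z up along it. As the long one, but: shoulder at 50 mm, black body 32 mm thick to 84 mm, neck 18 mm thick to 112 mm, flange 34 mm wide (underside at 112 mm, 6 mm thick), grip cap 28 mm thick to 167 mm.
- holder_free: the empty bench holder, fixed: grey tube 49 mm wide on an 88 mm foot, 105 mm high, flared black mouth 60 mm wide. Origin: centre of the underside. Bore 37 mm wide down to a ledge at 60 mm height, in it a 22 mm hole for bit and nose; a driver stands with its shoulder on the ledge, the bit's tip 10 mm above the desk.
- holder_used: the same kind of holder, fixed, in which the short driver stands at first. Origin: centre of the underside.
- phone: stripped phone chassis 62 x 135 x 10 mm lying below the cradle, loose; origin centre of the underside. Leave it.
- spray_can: spray can with a blue cap, 53 mm wide, 182 mm high, standing loose between the arm and the holders; origin centre of the underside. Leave it.
- flask: green flask with a black cap, 56 mm wide, 108 mm high, standing loose between the arm and the holders; origin centre of the underside. Leave it.
- tip_block: dark blue tip holder block, 46 x 64 x 50 mm high, loose; origin centre of the underside. Leave it.
- cradle: U-shaped steel cradle on the arm's end, plate 8 mm thick; its slot is 24 mm wide, ends 12 mm behind the seat's middle and opens outward, mouth flared to about 34 mm, 31 mm in front of it. A rim 5 mm high borders the seat: sides 22 mm from the middle, prong ends 19 to 24 mm in front; a driver must pass over it. The head behind (from 27 mm on) rises 45 mm above the plate. Origin: upper pivot.
- microscope: USB microscope on a grey foot 120 x 100 mm with a pole, tube and screen, 207 mm high, fixed; origin centre of the underside.
- driver_short_flange (a point): the short driver's axis at the underside of its flange, 112 mm above the bit's tip; lies on cradle_seat when the driver hangs there.

How it is judged:
By the outcome, as a careful person would: the job done as asked, in the order asked, and still so for the second after the job is handed in, with the robot touching nothing.
It also fails if it takes over 72 s, if anything falls off the work surface, if the arm or the gripper's body presses on something with over 40 N, if the wrist force passes 120 N, or if a joint passes its speed limit or range.

### The arm

A 6-joint arm with a two-finger parallel gripper is mounted at the origin on a cart in front of the work surface, level with it; the furniture and walls round the work are solid. World frame = base frame: x ahead of the robot, y to its left, z up, the work surface at z = 0. Lengths are in m, angles in degrees, forces in N, time in s.
With the tool pointing down it reaches from about 0.25 to 0.725 m from the base axis. Payload 9.7 kg.
Tool frame: the origin (TCP) lies at the very end of the fingers, on their centre line; the grasp point (between the pads) lies 19 mm behind it; z points along the fingers, y is the line along which they close (so a half turn about z gives the same grasp; the last joint's range is limited). The gripper opens to 85 mm and grips with 20 to 120 N. Pads are 22 mm wide; open, the fingers measure 114 mm over their backs; the gripper's body (76 mm by 85 mm) begins 54 mm behind the grasp point. The pads swing forward as they close: fully open they stand 13 mm farther back than shut.
Start: joints at [72.708, 4.979, 10.078, 95.1, 0, 90], TCP at [0.163, 0.525, 0.231] pointing down, gripper open.
Joint ranges: [-179.16, 179.16], [-48.56, 103.87], [-65.8, 70.77], [-126.05, 130.52], [-82.76, 87.17], [-180, 180]. Speed limits (degrees/s): [127.2, 127.2, 147.25, 180, 180, 180].

### API

Orientations are given as [roll, pitch, yaw] about the fixed x, y, z axes, in that order (R = Rz(yaw) Ry(pitch) Rx(roll)).
In Python, from workcell import bot gives the robot as it stands.
- The arm moves only by the tool arm_command, never from a script. Its argument "series" is a list of rows, each a list of 4 numbers: the shift along the tool's x, y, z in m, then the turn about the tool's z in rad. A call has exactly 5 rows; each row is the pose to reach, as a shift and turn from the pose commanded when the call began, along the tool's axes at that moment; what a row does not reach only later rows make up. A row lasts 1/10 s, in which the tool goes at most 50 mm and 8.59 degrees, less where a joint would pass 70% of its speed; a pose out of reach is approached as far as the arm can. A call with a gripper value outside its range is refused whole. "hand" is the finger opening in m, from 0 to 0.0854, set as the call begins (left out, the last holds). The fingers move at their own pace and stop on an object; "grip_force" is the grip in N (left out, the last holds). Time passes only in rows, so rows that repeat a pose let the fingers close, or fill a call up. It gives the time, the measured TCP pose, the force, the opening and the grip force at its end, in the units of the state.
- bot.get_obs(): the state, without advancing time (a new reading comes with each control period).
- bot.camera(name): name is "side" or "top"; returns a dict with "color" (480x640x3 uint8, blue, green, red), "camera_matrix" (3x3 intrinsics, pixels), "xyz" and "orientation" of the camera in the world. Camera axes: x right, y up, looking along -z (the intrinsics and any distortion apply to the point x, -y, -z); pixel columns grow to the right and rows downward; lengths in m; the calibration is good to about 2 mm. A picture is of the moment at which its call begins. There is no depth.
- bot.job_done(): hands the job in; it is judged then, once.
Trained networks look in the newest picture that a camera, given by its name, has taken for a name from the list of things; names that differ only in an ending like _2 or _b are one class to them, and where a whole thing is asked for, a point or a joint stands for the part that bears it (a point fixed in the world has none). Each returns a list of dicts, best first, with "confidence" (0 to 1); they miss things now and then, are a little off and sometimes report something else, mostly with a low value. They report only what shows in the picture. A call takes as long as a camera call.
- bot.find_in(camera, target): "location" ([column, row] in pixels, amid what is visible of it).
- bot.mark_of(camera, target): "location" ([column, row] in pixels: a listed point, or the origin of a listed thing).
The state is a dict: "time": time; "q": joint angles; "qd": joint speeds; "joint_efforts": joint torques, N m; "ee_pos": TCP position; "tcp_rot": TCP orientation; "wrist_force": force on the tool from outside, world axes, zero at the start; "torque": the same for the moment, N m; "opening": finger opening in m; "grasp_force": force on a finger pad.
Only numpy, scipy, OpenCV 4.12 (cv2) and the standard library are available. Lean on these libraries where they do the work, as an engineer would, in place of code of your own. Each camera call takes 0.05 s, during which the arm holds its last target. There are 200 camera calls.

## Working session

There is one attempt and no reset: what is moved stays moved. The work goes in short steps, Python scripts to look and compute and a tool call to move; the robot and the scene stay as the last step left them, time stands still between calls to the robot, and variables do not carry over. Pictures are saved under pics/ and viewed, at most 10 in all, crops included, and the job is handed in when it is done.

Besides the shell and the picture viewer there is one more tool, called after "Emit:" by a JSON object that holds its "fn" and its "kwargs", one argument or row to a line. arm_command: Moves the arm, as the interface text tells. Its arguments: {"type":"object","properties":{"series":{"type":"array"},"hand":{"type":"number"},"grip_force":{"type":"number"}},"required":["series"]}

```bash
mkdir -p pics; cat > h.py <<'E'
from workcell import bot
import numpy as np, cv2
from scipy.spatial.transform import Rotation as R
def cam(n):
    c=bot.camera(n); return c
def RR(c):
    o=np.array(c["orientation"],float)
    return o if o.shape==(3,3) else R.from_euler('xyz',o,degrees=True).as_matrix()
def ray(c,px):
    K=np.array(c["camera_matrix"]); v=np.linalg.inv(K)@[px[0],px[1],1]
    return np.array(c["xyz"]), RR(c)@[v[0],-v[1],-v[2]]
def atz(c,px,z):
    o,d=ray(c,px); return o+d*(z-o[2])/d[2]
def tri(c1,p1,c2,p2):
    o1,d1=ray(c1,p1);o2,d2=ray(c2,p2)
    s=np.linalg.lstsq(np.c_[d1,-d2],o2-o1,rcond=None)[0]
    a,b=o1+s[0]*d1,o2+s[1]*d2
    return (a+b)/2,np.linalg.norm(a-b)
def proj(c,p):
    v=RR(c).T@(np.array(p)-c["xyz"]); u=np.array(c["camera_matrix"])@[v[0],-v[1],-v[2]]
    return u[:2]/u[2]
E
python3 - <<'E'
from h import *
C={n:cam(n) for n in("side","top")}
for n,c in C.items():
    cv2.imwrite(f"pics/{n}0.png",c["color"]); print(n,[k for k in c],c["xyz"],c["orientation"],np.array(c["camera_matrix"]).tolist())
o=bot.get_obs(); print(o)
for t in "balance_stand cradle_seat cradle driver_long driver_short driver_short_flange holder_free holder_used phone spray_can flask tip_block microscope".split():
    m={n:bot.mark_of(n,t)[:2] for n in C}
    for n in m: print(t,n,[(np.round(x["location"]).tolist(),round(x["confidence"],2)) for x in m[n]], [np.round(atz(C[n],x["location"],0),3).tolist() for x in m[n][:1]])
    if m["side"] and m["top"]:
        p,e=tri(C["side"],m["side"][0]["location"],C["top"],m["top"][0]["location"]); print("   tri",p.round(3),round(e,4))
E
```

```text
side ['color', 'camera_matrix', 'xyz', 'orientation'] [0.52485947 0.88318364 0.77436263] [5.58804173e+01 1.47818720e-01 1.77950341e+02] [[457.17560002662566, 0.0, 321.46903739176986], [0.0, 457.17560002662566, 232.3557476561657], [0.0, 0.0, 1.0]]
top ['color', 'camera_matrix', 'xyz', 'orientation'] [ 0.1545183  -0.20592857  1.78475922] [ 12.97177396  -0.24815892 -63.77721592] [[567.8373346790652, 0.0, 330.68277867540166], [0.0, 567.8373346790652, 242.33397661548221], [0.0, 0.0, 1.0]]
{'time': 0.1, 'q': array([ 7.27086597e+01,  5.00721541e+00,  1.00387402e+01,  9.51011609e+01,
       -7.92456977e-04,  8.99989226e+01]), 'qd': array([-0.00739718, -0.04740084,  0.11335622,  0.01352256,  0.06629443,
        0.0084521 ]), 'joint_efforts': array([ 1.06749158e-03, -5.21560585e+01,  4.65651655e+01,  1.60235079e-02,
        4.63880906e-05,  2.63646632e-05]), 'ee_pos': array([0.16341513, 0.52493174, 0.23065874]), 'tcp_rot': array([-1.79930364e+02,  7.91146949e-04,  1.62709738e+02]), 'wrist_force': array([ 1.13131827, -0.38827194,  0.22295775]), 'torque': array([-0.05078108,  0.01566661, -0.0188
[... 1620 characters left out ...]
 315.0], 0.57)] [[0.516, 0.091, 0.0]]
spray_can top [([299.0, 226.0], 0.82), ([368.0, 261.0], 0.22)] [[0.528, 0.085, 0.0]]
   tri [ 0.522  0.087 -0.002] 0.0134
flask side [([342.0, 313.0], 0.98)] [[0.449, 0.087, 0.0]]
flask top [([296.0, 229.0], 0.61), ([284.0, 250.0], 0.51)] [[0.517, 0.087, 0.0]]
   tri [0.481 0.092 0.017] 0.065
tip_block side [([363.0, 225.0], 0.64)] [[0.356, -0.296, 0.0]]
tip_block top [([382.0, 326.0], 0.66), ([208.0, 197.0], 0.45)] [[0.356, -0.294, 0.0]]
   tri [ 0.356 -0.294  0.001] 0.0009
microscope side [([273.0, 350.0], 0.57)] [[0.608, 0.196, 0.0]]
microscope top [([280.0, 190.0], 0.93), ([370.0, 260.0], 0.63)] [[0.612, 0.197, 0.0]]
   tri [0.61  0.197 0.002] 0.0044
```

View pics/side0.png

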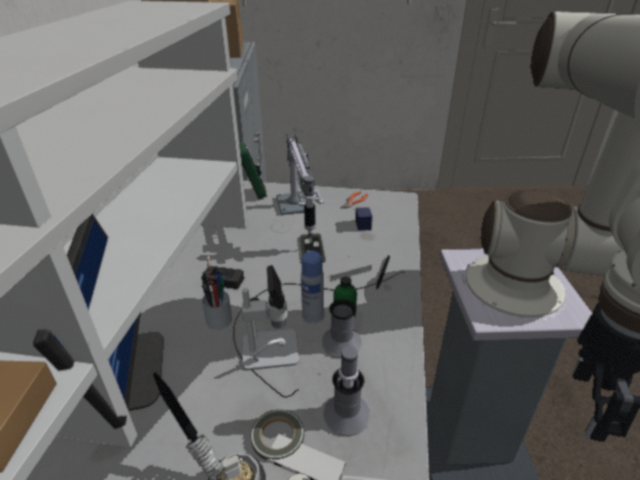

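View pics/top0.png

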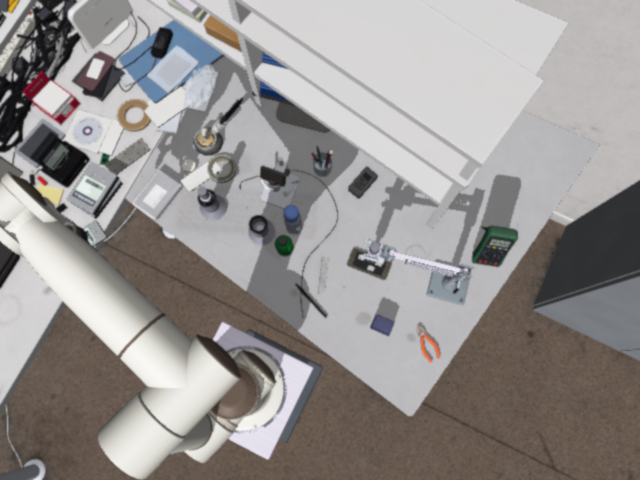

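The side view shows the cradle and long driver at about (308,205), holder_free at (342,325), the short driver in holder_used at (348,380), the flask at (345,295) and the spray can at (312,285). The top view shows the cradle at about (375,247), the stand at (449,284) and the holders at (259,226) and (206,200). I'll do one refining pass with an overlay.

```bash
python3 - <<'E'
from h import *
from collections import defaultdict
M=defaultdict(list);C={}
for i in range(4):
    for n in("side","top"):
        C[n]=cam(n)
        for t in "balance_stand cradle_seat cradle driver_long driver_short_flange holder_free holder_used".split():
            for x in bot.mark_of(n,t)[:3]: M[t,n].append(x["location"])
def near(t,n,p,tol=12):
    q=proj(C[n],p); a=np.array([x for x in M[t,n] if np.linalg.norm(np.array(x)-q)<tol]); 
    return (np.median(a,0),len(a)) if len(a) else (None,0)
G=dict(balance_stand=(.57,-.43,0),cradle_seat=(.52,-.178,.174),cradle=(.529,-.221,.206),driver_long=(.52,-.178,.027),driver_short_flange=(.462,.366,.122),holder_free=(.458,.189,0),holder_used=(.463,.364,0))
for t,g in G.items():
    r={}
    for n in C:
        m,k=near(t,n,g)
        if k: r[n]=m; print(t,n,k,m.round(1),"at known z:",atz(C[n],m,g[2]).round(4))
    if len(r)==2:print("  tri",tri(C["side"],r["side"],C["top"],r["top"])[0].round(4))
ims=[]
for n,ctr in(("side",(310,205)),("top",(375,248)),("side",(345,360)),("top",(230,210))):
    s=5;w,h=(80,60);x0,y0=int(ctr[0]-w/2),int(ctr[1]-h/2)
    im=cv2.resize(C[n]["color"][y0:y0+h,x0:x0+w],None,fx=s,fy=s,interpolation=cv2.INTER_CUBIC)
    def circ(c,z,r,col):
        p=np.array([(proj(C[n],(c[0]+r*np.cos(a),c[1]+r*np.sin(a),z))-[x0,y0]+.5)*s for a in np.linspace(0,6.28,40)]); cv2.polylines(im,[p.astype(int)],True,col,1)
    circ((.52,-.178),.229,.014,(0,0,255)); circ((.52,-.178),.174,.017,(0,255,0))
    circ((.463,.365),.177,.014,(0,0,255)); circ((.463,.365),.122,.017,(0,255,0)); circ((.463,.365),.105,.03,(255,0,0)); circ((.458,.189),.105,.03,(255,0,0))
    ims.append(im)
cv2.imwrite("pics/crop1.png",np.vstack([np.hstack(ims[:2]),np.hstack(ims[2:])]))
print(bot.get_obs()["time"])
E
```

```text
balance_stand side 4 [294.6 203.2] at known z: [ 0.5695 -0.4355  0.    ]
balance_stand top 4 [448.2 285. ] at known z: [ 0.5673 -0.4271 -0.    ]
  tri [ 0.5677 -0.4268  0.0047]
cradle_seat side 4 [309.7 198.3] at known z: [ 0.5199 -0.1632  0.174 ]
cradle_seat top 4 [372.6 252.5] at known z: [ 0.5171 -0.1705  0.174 ]
  tri [ 0.519  -0.1705  0.1696]
cradle side 4 [304. 177.] at known z: [ 0.5339 -0.223   0.206 ]
cradle top 3 [389.5 252.1] at known z: [ 0.5323 -0.2139  0.206 ]
  tri [ 0.5326 -0.214   0.2102]
driver_long side 4 [311.  240.6] at known z: [ 0.5185 -0.1784  0.027 ]
driver_long top 4 [369.8 260.8] at known z: [ 0.5221 -0.1709  0.027 ]
  tri [ 0.5197 -0.1708  0.0327]
driver_short_flange side 4 [346.9 376.5] at known z: [0.464  0.3684 0.122 ]
driver_short_flange top 4 [205.5 194.8] at known z: [0.4657 0.3665 0.122 ]
  tri [0.4649 0.3671 0.1208]
holder_free side 4 [339.4 342. ] at known z: [0.4617 0.1783 0.    ]
holder_free top 4 [262.7 232.1] at known z: [0.4598 0.1811 0.    ]
  tri [0.4607 0.1805 0.002 ]
holder_used side 4 [347.4 415.6] at known z: [0.4591 0.3622 0.    ]
holder_used top 4 [213.6 206.8] at known z: [0.4644 0.3648 0.    ]
  tri [0.4615 0.3641 0.0038]
4.6
```

View pics/crop1.png

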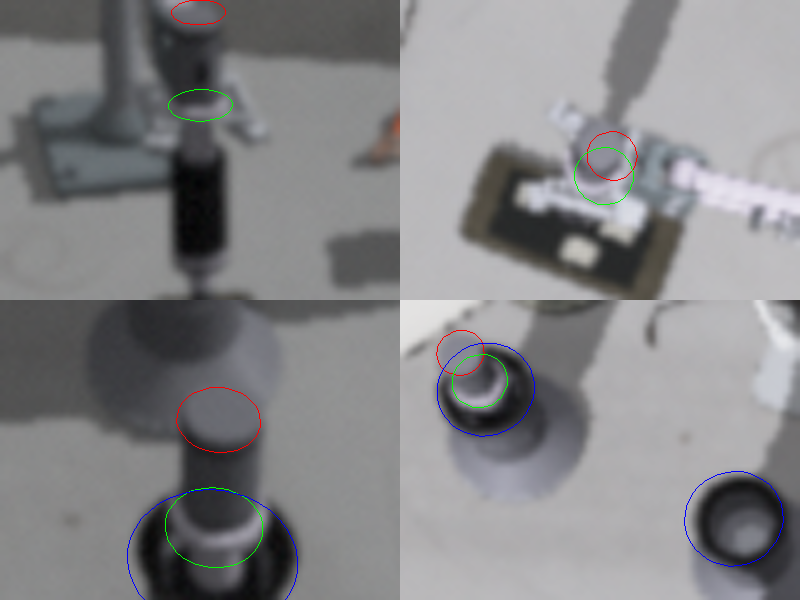

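The overlay crop shows the long driver's cap within 1–3 px of my estimate, at about (0.521,-0.171), and the short driver at about (0.464,0.366). The arm's yaw is about 10.4°. Moving above the cradle.

Emit:
{"fn": "arm_command", "kwargs": {
  "series": [
    [-0.031, -0.031, -0.012, 0.149],
    [-0.062, -0.062, -0.024, 0.298],
    [-0.093, -0.093, -0.036, 0.447],
    [-0.124, -0.124, -0.048, 0.596],
    [-0.155, -0.155, -0.06, 0.745]
  ],
  "hand": 0.06,
  "grip_force": 40
}}

```text
time: 5.1
ee_pos: [0.2657, 0.3295, 0.2919]
tcp_rot: [180.0, -0.0, 119.7]
wrist_force: [1.4, 0.2, 0.6]
opening: 0.06
grasp_force: 0.0
```

Emit:
{"fn": "arm_command", "kwargs": {
  "series": [
    [-0.048, -0.0025, 0, 0.068],
    [-0.096, -0.005, 0, 0.137],
    [-0.144, -0.0075, 0, 0.205],
    [-0.192, -0.01, 0, 0.274],
    [-0.24, -0.0125, 0, 0.342]
  ]
}}

```text
time: 5.6
ee_pos: [0.3751, 0.1151, 0.2916]
tcp_rot: [179.9, -0.0, 100.3]
wrist_force: [1.5, 1.0, -0.5]
opening: 0.0602
grasp_force: 0.0
```

Emit:
{"fn": "arm_command", "kwargs": {
  "series": [
    [-0.045, 0.0135, 0, 0],
    [-0.09, 0.027, 0, 0],
    [-0.135, 0.0405, 0, 0],
    [-0.18, 0.054, 0, 0],
    [-0.225, 0.0675, 0, 0]
  ]
}}

```text
time: 6.1
ee_pos: [0.4823, -0.0941, 0.2914]
tcp_rot: [180.0, 0.0, 100.4]
wrist_force: [0.5, 1.5, 0.3]
opening: 0.0599
grasp_force: 0.0
```

Emit:
{"fn": "arm_command", "kwargs": {
  "series": [
    [-0.045, 0.0135, 0, 0],
    [-0.07, 0.02, 0, 0],
    [-0.085, 0.025, 0, 0],
    [-0.085, 0.025, 0, 0],
    [-0.085, 0.025, 0, 0]
  ]
}}

```text
time: 6.6
ee_pos: [0.5215, -0.171, 0.2911]
tcp_rot: [-180.0, -0.0, 100.4]
wrist_force: [-0.1, 0.1, -0.1]
opening: 0.06
grasp_force: 0.0
```

```bash
python3 - <<'E'
from h import *
ims=[]
for n,ctr in(("side",(310,195)),("top",(375,248))):
    c=cam(n);s=5;w,h=(80,90);x0,y0=int(ctr[0]-w/2),int(ctr[1]-h/2)
    im=cv2.resize(c["color"][y0:y0+h,x0:x0+w],None,fx=s,fy=s,interpolation=cv2.INTER_CUBIC)
    for z in(.291,.229,.18):
        u=(proj(c,(.5215,-.171,z))-[x0,y0]+.5)*s; cv2.circle(im,tuple(u.astype(int)),3,(0,0,255),-1)
    ims.append(im)
    for t in("cradle_seat","driver_long"):print(n,t,[(np.round(x["location"],1).tolist(),round(x["confidence"],2)) for x in bot.mark_of(n,t)[:2]])
cv2.imwrite("pics/c2.png",np.hstack(ims))
E
```

```text
side cradle_seat [([310.0, 197.1], 0.77), ([308.9, 240.0], 0.56)]
side driver_long [([312.1, 242.1], 0.65)]
top cradle_seat [([373.3, 251.1], 0.6)]
top driver_long []
```

View pics/c2.png

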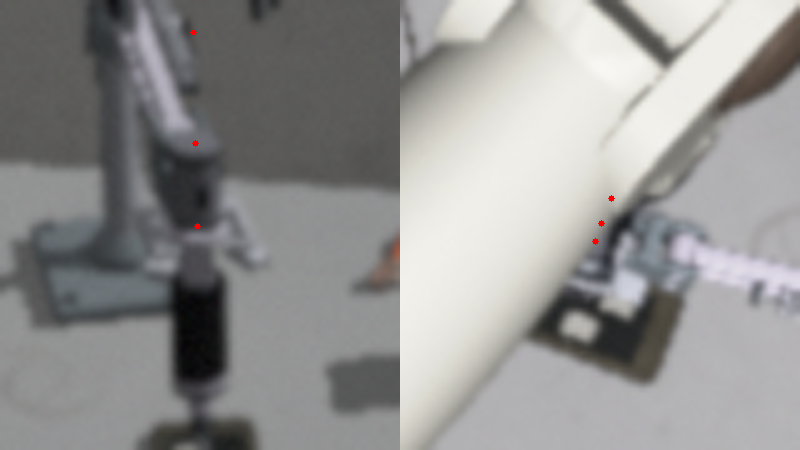

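The right-hand finger shows at about (265,10) in the crop. The cap lies under the TCP line to within about 2 px. Descending and gripping softly.

Emit:
{"fn": "arm_command", "kwargs": {
  "series": [
    [0, 0, 0.03, 0],
    [0, 0, 0.06, 0],
    [0, 0, 0.085, 0],
    [0, 0, 0.1, 0],
    [0, 0, 0.105, 0]
  ]
}}

```text
time: 7.4
ee_pos: [0.521, -0.1705, 0.1847]
tcp_rot: [-179.9, -0.1, 100.5]
wrist_force: [0.3, 0.4, -0.0]
opening: 0.06
grasp_force: 0.0
```

Emit:
{"fn": "arm_command", "kwargs": {
  "series": [
    [0, 0, 0, 0],
    [0, 0, 0, 0],
    [0, 0, 0, 0],
    [0, 0, 0, 0],
    [0, 0, 0, 0]
  ],
  "hand": 0.0,
  "grip_force": 20
}}

```text
time: 7.9
ee_pos: [0.522, -0.1712, 0.1867]
tcp_rot: [180.0, 0.0, 100.4]
wrist_force: [-0.4, 0.4, 0.3]
opening: 0.0272
grasp_force: 23.5
```

```bash
python3 - <<'E'
from h import *
C={n:cam(n) for n in("side","top")}
o=bot.get_obs();print({k:np.round(o[k],4) for k in("time","ee_pos","wrist_force","torque","opening","grasp_force")})
for t in("cradle_seat","cradle"):
  for n in C: print(n,t,[(np.round(x["location"],1).tolist(),round(x["confidence"],2)) for x in bot.mark_of(n,t)[:2]])
E
```

```text
{'time': np.float64(8.0), 'ee_pos': array([ 0.522 , -0.1712,  0.1866]), 'wrist_force': array([ 1.3792, -0.2367, -0.5067]), 'torque': array([-0.0107, -0.2083,  0.0435]), 'opening': np.float64(0.0276), 'grasp_force': np.float64(23.4953)}
side cradle_seat [([309.3, 198.1], 0.61)]
top cradle_seat [([374.9, 252.8], 0.43)]
side cradle []
top cradle [([390.6, 252.0], 0.52)]
```

Emit:
{"fn": "arm_command", "kwargs": {
  "series": [
    [0, 0, -0.002, 0],
    [0, 0, -0.005, 0],
    [0, 0, -0.009, 0],
    [0, 0, -0.013, 0],
    [0, 0, -0.017, 0]
  ],
  "grip_force": 45
}}

```text
time: 8.7
ee_pos: [0.5216, -0.171, 0.2036]
tcp_rot: [-180.0, -0.0, 100.4]
wrist_force: [0.2, 1.2, -1.7]
opening: 0.027
grasp_force: 44.6
```

Emit:
{"fn": "arm_command", "kwargs": {
  "series": [
    [0, 0, -0.004, 0],
    [0, 0, -0.008, 0],
    [0, 0, -0.012, 0],
    [0, 0, -0.016, 0],
    [0, 0, -0.02, 0]
  ]
}}

```text
time: 9.2
ee_pos: [0.5217, -0.1714, 0.2235]
tcp_rot: [-180.0, 0.0, 100.4]
wrist_force: [0.1, -0.7, -2.1]
opening: 0.0272
grasp_force: 44.6
```

Emit:
{"fn": "arm_command", "kwargs": {
  "series": [
    [0, 0, -0.004, 0],
    [0, 0, -0.008, 0],
    [0, 0, -0.012, 0],
    [0, 0, -0.015, 0],
    [0, 0, -0.017, 0]
  ]
}}

```text
time: 9.7
ee_pos: [0.5218, -0.1711, 0.2405]
tcp_rot: [180.0, -0.0, 100.4]
wrist_force: [0.6, -0.6, -4.4]
opening: 0.0269
grasp_force: 44.5
```

Emit:
{"fn": "arm_command", "kwargs": {
  "series": [
    [0, 0, -0.003, 0],
    [0, 0, -0.007, 0],
    [0, 0, -0.012, 0],
    [0, 0, -0.017, 0],
    [0, 0, -0.017, 0]
  ]
}}

```text
time: 10.2
ee_pos: [0.522, -0.1712, 0.2583]
tcp_rot: [179.9, 0.0, 100.4]
wrist_force: [-0.3, -0.3, -4.1]
opening: 0.0268
grasp_force: 44.6
```

```bash
python3 - <<'E'
from h import *
C={n:cam(n) for n in("side","top")}
F=[]
for t in("cradle_seat","cradle","driver_long"):
  for n in C: print(n,t,[(np.round(x["location"],1).tolist(),round(x["confidence"],2)) for x in bot.mark_of(n,t)[:2]]); F.append(bot.get_obs()["wrist_force"])
print(np.mean(F,0),bot.get_obs()["ee_pos"],bot.get_obs()["torque"])
im=C["side"]["color"][140:260,250:370]
cv2.imwrite("pics/c3.png",cv2.resize(im,None,fx=5,fy=5,interpolation=cv2.INTER_CUBIC))
E
```

```text
side cradle_seat [([307.8, 176.9], 0.61), ([313.9, 251.0], 0.49)]
top cradle_seat [([376.0, 245.8], 0.59)]
side cradle []
top cradle [([394.2, 247.2], 0.71), ([284.3, 248.6], 0.58)]
side driver_long [([313.1, 221.9], 0.97)]
top driver_long []
[-0.37377079 -0.17234353 -4.20451823] [ 0.52169194 -0.1711078   0.25709541] [0.01481547 0.04456277 0.08613402]
```

View pics/c3.png

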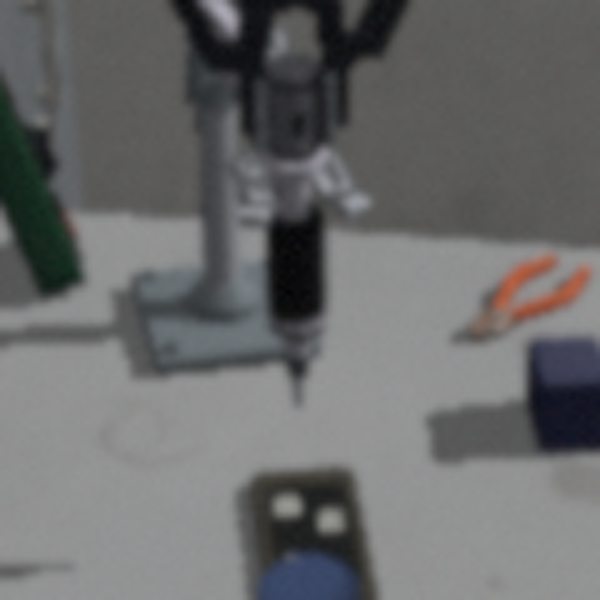

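The side view shows the long driver held with its flange above the raised cradle and its tip free over the phone at (298,400) in the crop. Full weight is on the wrist. Sliding it out.

Emit:
{"fn": "arm_command", "kwargs": {
  "series": [
    [0.004, 0, 0, 0],
    [0.012, 0, 0, 0],
    [0.02, 0, 0, 0],
    [0.028, 0, 0, 0],
    [0.036, 0, 0, 0]
  ]
}}

```text
time: 11.1
ee_pos: [0.5151, -0.1348, 0.2574]
tcp_rot: [180.0, 0.0, 100.4]
wrist_force: [-0.7, -0.5, -4.0]
opening: 0.027
grasp_force: 44.6
```

Emit:
{"fn": "arm_command", "kwargs": {
  "series": [
    [0.008, 0, 0, 0],
    [0.02, 0, 0, 0],
    [0.035, 0, 0, 0],
    [0.05, 0, 0, 0],
    [0.06, 0, 0, 0]
  ]
}}

```text
time: 11.6
ee_pos: [0.504, -0.0751, 0.2574]
tcp_rot: [180.0, -0.0, 100.5]
wrist_force: [0.1, 0.4, -4.0]
opening: 0.0268
grasp_force: 44.6
```

Emit:
{"fn": "arm_command", "kwargs": {
  "series": [
    [0.005, 0, -0.04, 0],
    [0.015, 0, -0.08, 0],
    [0.035, 0, -0.115, 0],
    [0.075, 0.001, -0.12, 0],
    [0.12, 0.002, -0.12, 0]
  ]
}}

```text
time: 12.1
ee_pos: [0.4847, 0.0428, 0.3789]
tcp_rot: [179.8, 0.0, 100.3]
wrist_force: [1.4, 0.3, -4.4]
opening: 0.027
grasp_force: 45.9
```

Emit:
{"fn": "arm_command", "kwargs": {
  "series": [
    [0.045, 0.001, 0, 0],
    [0.09, 0.001, 0, 0],
    [0.125, 0.001, 0, 0],
    [0.142, 0.001, 0, 0],
    [0.142, 0.001, 0, 0]
  ]
}}

```text
time: 12.6
ee_pos: [0.4591, 0.184, 0.3771]
tcp_rot: [-180.0, -0.0, 100.6]
wrist_force: [0.4, -0.3, -4.9]
opening: 0.027
grasp_force: 45.8
```

```bash
python3 - <<'E'
from h import *
o=bot.get_obs();T=o["ee_pos"];print(T)
ims=[]
for n in("side","top"):
    c=cam(n)
    for t in("driver_long","holder_free","cradle_seat"):
        for x in bot.mark_of(n,t)[:2]: print(n,t,np.round(x["location"],1),round(x["confidence"],2),atz(c,x["location"],{"driver_long":T[2]-.1596,"holder_free":0,"cradle_seat":.233}[t]).round(4))
    ctr=proj(c,(.46,.183,.15));s=4;w,h=(100,140);x0,y0=int(ctr[0]-w/2),int(ctr[1]-h/2)
    im=cv2.resize(c["color"][y0:y0+h,x0:x0+w],None,fx=s,fy=s,interpolation=cv2.INTER_CUBIC)
    def circ(cc,z,r,col):
        p=np.array([(proj(c,(cc[0]+r*np.cos(a),cc[1]+r*np.sin(a),z))-[x0,y0]+.5)*s for a in np.linspace(0,6.28,40)]); cv2.polylines(im,[p.astype(int)],True,col,1)
    circ((.46,.183),.105,.03,(255,0,0)); circ(T[:2],T[2]-.1596,.002,(0,0,255));circ(T[:2],T[2]-.1096,.016,(0,255,0));circ(T[:2],T[2]-.0406,.016,(0,255,0))
    ims.append(im)
cv2.imwrite("pics/c4.png",np.hstack(ims))
E
```

```text
[0.45907195 0.18402225 0.377132  ]
side driver_long [343.9 267.2] 0.97 [0.4575 0.1847 0.2175]
side holder_free [339.8 343.5] 0.87 [0.461  0.1826 0.    ]
side cradle_seat [307.8 178.9] 0.58 [ 0.5238 -0.1598  0.233 ]
top driver_long [251.8 213.8] 0.73 [0.4566 0.1871 0.2175]
top holder_free [263.8 230.1] 0.67 [0.4673 0.1811 0.    ]
top cradle_seat [379.4 244.9] 0.85 [ 0.532  -0.1797  0.233 ]
```

View pics/c4.png

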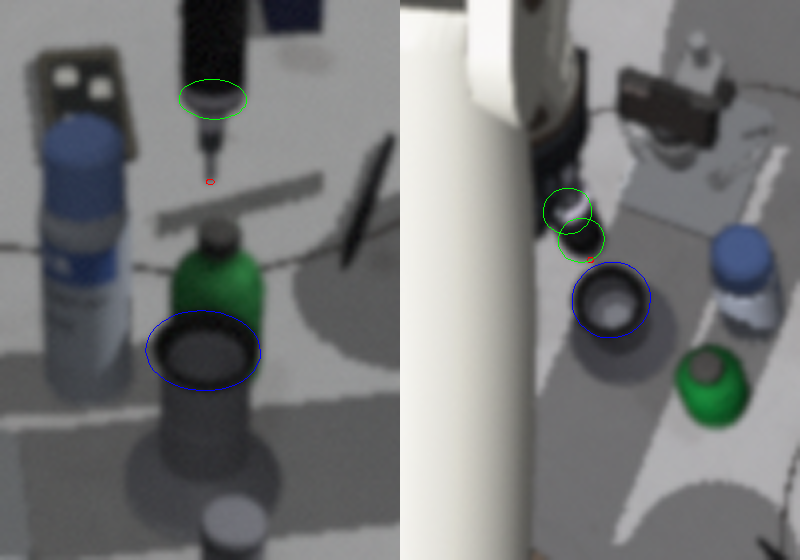

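The driver's projected body outline fits the image in both views, and the blue ring sits on the holder mouth (side crop 205,350 and top crop 614,300). The offset is about 2 mm. Correcting and lowering.

Emit:
{"fn": "arm_command", "kwargs": {
  "series": [
    [-0.002, 0.001, 0.03, 0],
    [-0.002, 0.001, 0.065, 0],
    [-0.002, 0.001, 0.1, 0],
    [-0.002, 0.001, 0.125, 0],
    [-0.002, 0.001, 0.13, 0]
  ]
}}

```text
time: 13.5
ee_pos: [0.4603, 0.1789, 0.2443]
tcp_rot: [-179.8, 0.1, 100.4]
wrist_force: [0.2, -0.1, -5.0]
opening: 0.0268
grasp_force: 45.8
```

Emit:
{"fn": "arm_command", "kwargs": {
  "series": [
    [0, 0, 0.007, 0],
    [0, 0, 0.014, 0],
    [0, 0, 0.02, 0],
    [0, 0, 0.026, 0],
    [0, 0, 0.032, 0]
  ]
}}

```text
time: 14.0
ee_pos: [0.4614, 0.1798, 0.2152]
tcp_rot: [180.0, -0.0, 100.4]
wrist_force: [0.6, 0.3, -4.4]
opening: 0.0274
grasp_force: 45.8
```

Emit:
{"fn": "arm_command", "kwargs": {
  "series": [
    [0, 0, 0.004, 0],
    [0, 0, 0.008, 0],
    [0, 0, 0.012, 0],
    [0, 0, 0.016, 0],
    [0, 0, 0.018, 0]
  ]
}}

```text
time: 14.5
ee_pos: [0.4608, 0.1802, 0.1979]
tcp_rot: [180.0, -0.1, 100.4]
wrist_force: [-3.7, 3.1, -1.8]
opening: 0.0267
grasp_force: 46.7
```

Emit:
{"fn": "arm_command", "kwargs": {
  "series": [
    [0.001, -0.0006, 0, 0],
    [0.002, -0.0012, 0, 0],
    [0.002, -0.0012, 0.002, 0],
    [0.002, -0.0012, 0.004, 0],
    [0.002, -0.0012, 0.006, 0]
  ]
}}

```text
time: 15.0
ee_pos: [0.4598, 0.1813, 0.1909]
tcp_rot: [-180.0, 0.0, 100.4]
wrist_force: [0.1, 0.6, -4.3]
opening: 0.0272
grasp_force: 46.3
```

Free again. Continuing down to the ledge.

Emit:
{"fn": "arm_command", "kwargs": {
  "series": [
    [0, 0, 0.003, 0],
    [0, 0, 0.006, 0],
    [0, 0, 0.01, 0],
    [0, 0, 0.014, 0],
    [0, 0, 0.017, 0]
  ]
}}

```text
time: 15.5
ee_pos: [0.4596, 0.1814, 0.1738]
tcp_rot: [-180.0, 0.0, 100.4]
wrist_force: [0.0, 0.1, -4.0]
opening: 0.0269
grasp_force: 46.3
```

Emit:
{"fn": "arm_command", "kwargs": {
  "series": [
    [0, 0, 0.001, 0],
    [0, 0, 0.002, 0],
    [0, 0, 0.003, 0],
    [0, 0, 0.004, 0],
    [0, 0, 0.004, 0]
  ]
}}

```text
time: 16.0
ee_pos: [0.4598, 0.1815, 0.1706]
tcp_rot: [180.0, -0.0, 100.4]
wrist_force: [-0.5, -0.8, -1.7]
opening: 0.0268
grasp_force: 46.5
```

Emit:
{"fn": "arm_command", "kwargs": {
  "series": [
    [0, 0, 0.0005, 0],
    [0, 0, 0.001, 0],
    [0, 0, 0.0015, 0],
    [0, 0, 0.0015, 0],
    [0, 0, 0.0015, 0]
  ]
}}

```text
time: 16.5
ee_pos: [0.4599, 0.1816, 0.1705]
tcp_rot: [179.9, -0.0, 100.4]
wrist_force: [-4.1, -0.7, 10.3]
opening: 0.0268
grasp_force: 47.9
```

Emit:
{"fn": "arm_command", "kwargs": {
  "series": [
    [0, 0, 0, 0],
    [0, 0, 0, 0],
    [0, 0, 0, 0],
    [0, 0, 0, 0],
    [0, 0, 0, 0]
  ],
  "hand": 0.06
}}

```text
time: 17.0
ee_pos: [0.4597, 0.1815, 0.1687]
tcp_rot: [-180.0, 0.0, 100.4]
wrist_force: [-0.1, 0.5, -0.1]
opening: 0.06
grasp_force: 0.0
```

Emit:
{"fn": "arm_command", "kwargs": {
  "series": [
    [0, 0, -0.03, 0],
    [0, 0, -0.065, 0],
    [0.02, 0.004, -0.075, 0],
    [0.065, 0.013, -0.075, 0],
    [0.11, 0.022, -0.075, 0]
  ]
}}

```text
time: 17.5
ee_pos: [0.4618, 0.2947, 0.2447]
tcp_rot: [179.9, -0.0, 100.3]
wrist_force: [0.0, 0.0, -0.3]
opening: 0.0602
grasp_force: 0.0
```

Emit:
{"fn": "arm_command", "kwargs": {
  "series": [
    [0.04, 0.008, 0, 0],
    [0.063, 0.013, 0, 0],
    [0.071, 0.015, 0, 0],
    [0.071, 0.015, 0, 0],
    [0.071, 0.015, 0, 0]
  ]
}}

```text
time: 18.0
ee_pos: [0.4634, 0.3654, 0.2438]
tcp_rot: [-180.0, 0.0, 100.4]
wrist_force: [0.5, -1.7, -0.1]
opening: 0.0601
grasp_force: 0.0
```

```bash
python3 - <<'E'
from h import *
o=bot.get_obs();T=o["ee_pos"];print(T)
ims=[]
for n in("side","top"):
    c=cam(n)
    for t,z in(("driver_short_flange",.122),("driver_long",.01),("driver_short",.01)):
        for x in bot.mark_of(n,t)[:1]: print(n,t,np.round(x["location"],1),round(x["confidence"],2),atz(c,x["location"],z).round(4))
    ctr=proj(c,(.462,.29,.14));s=4;w,h=(100,140);x0,y0=int(ctr[0]-w/2),int(ctr[1]-h/2)
    im=cv2.resize(c["color"][y0:y0+h,x0:x0+w],None,fx=s,fy=s,interpolation=cv2.INTER_CUBIC)
    def circ(cc,z,r,col):
        p=np.array([(proj(c,(cc[0]+r*np.cos(a),cc[1]+r*np.sin(a),z))-[x0,y0]+.5)*s for a in np.linspace(0,6.28,40)]); cv2.polylines(im,[p.astype(int)],True,col,1)
    circ((.46,.1813),.212,.014,(0,255,0)); circ(T[:2],.177,.014,(0,0,255));circ(T[:2],.122,.017,(0,0,255));circ(T[:2],.105,.03,(255,0,0))
    ims.append(im)
cv2.imwrite("pics/c5.png",np.hstack(ims))
E
```

```text
[0.46342147 0.36536777 0.2438277 ]
side driver_short_flange [346.6 373.8] 0.87 [0.464  0.3627 0.122 ]
side driver_short [347.4 415.7] 0.42 [0.4599 0.3692 0.01  ]
top driver_short_flange [203.2 196.6] 0.65 [0.4574 0.3699 0.122 ]
top driver_long [264.  230.7] 0.5 [0.4641 0.1774 0.01  ]
top driver_short [210.3 206.5] 0.72 [0.4586 0.3716 0.01  ]
```

View pics/c5.png

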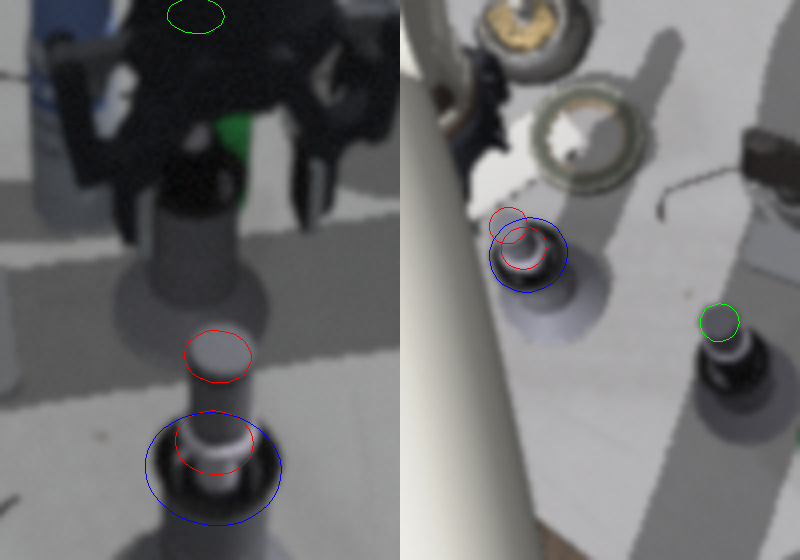

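The side view shows the cap at (221,351), about 1 px right of and above the ring. The long driver stands in the free holder: its cap matches the green ring at (720,322). Shifting 3 mm and gripping the short driver.

Emit:
{"fn": "arm_command", "kwargs": {
  "series": [
    [-0.003, -0.001, 0.03, 0],
    [-0.003, -0.001, 0.065, 0],
    [-0.003, -0.001, 0.09, 0],
    [-0.003, -0.001, 0.104, 0],
    [-0.003, -0.001, 0.109, 0]
  ]
}}

```text
time: 18.9
ee_pos: [0.4625, 0.3627, 0.1336]
tcp_rot: [-179.9, 0.0, 100.4]
wrist_force: [0.3, 0.4, -0.0]
opening: 0.0599
grasp_force: 0.0
```

Emit:
{"fn": "arm_command", "kwargs": {
  "series": [
    [0, 0, 0, 0],
    [0, 0, 0, 0],
    [0, 0, 0, 0],
    [0, 0, 0, 0],
    [0, 0, 0, 0]
  ],
  "hand": 0.0,
  "grip_force": 40
}}

```text
time: 19.4
ee_pos: [0.4632, 0.3634, 0.1363]
tcp_rot: [179.9, -0.1, 100.4]
wrist_force: [-2.1, -0.1, 6.0]
opening: 0.0271
grasp_force: 39.3
```

```bash
python3 - <<'E'
from h import *
F=[];Q=[]
for i in range(8): cam("side"); o=bot.get_obs(); F.append(o["wrist_force"]);Q.append(o["torque"])
print(np.mean(F,0),np.std(F,0),np.mean(Q,0),o["ee_pos"],o["time"])
E
```

```text
[-2.44543757 -0.43219794  6.10078685] [0.57208348 0.56039259 0.45364296] [-0.14355685  0.54220854  0.00796743] [0.46315487 0.36343596 0.13631223] 19.8
```

Emit:
{"fn": "arm_command", "kwargs": {
  "series": [
    [0, 0, -0.004, 0],
    [0, 0, -0.012, 0],
    [0, 0, -0.025, 0],
    [0, 0, -0.04, 0],
    [0, 0, -0.06, 0]
  ]
}}

```text
time: 20.3
ee_pos: [0.4627, 0.3629, 0.1956]
tcp_rot: [-180.0, 0.0, 100.4]
wrist_force: [0.2, 0.3, -3.5]
opening: 0.0271
grasp_force: 39.5
```

Emit:
{"fn": "arm_command", "kwargs": {
  "series": [
    [0, 0, -0.03, 0],
    [0, 0, -0.07, 0],
    [0, 0, -0.11, 0],
    [0, 0, -0.135, 0],
    [0, 0, -0.14, 0]
  ]
}}

```text
time: 20.8
ee_pos: [0.4633, 0.3633, 0.3388]
tcp_rot: [179.7, -0.1, 100.4]
wrist_force: [0.6, 0.1, -4.8]
opening: 0.027
grasp_force: 40.3
```

```bash
python3 - <<'E'
from h import *
F=[];Q=[];r={}
for i in range(6):
  for n in("side","top"):
    c=cam(n); o=bot.get_obs(); F.append(o["wrist_force"]);Q.append(o["torque"])
    if i<2:
      T=o["ee_pos"]
      for t,off in(("driver_short_flange",.0125),("driver_short",.1245)):
        for x in bot.mark_of(n,t)[:1]: print(n,t,np.round(x["location"],1),round(x["confidence"],2),atz(c,x["location"],T[2]-off).round(4)); r[n,t]=(c,x["location"])
for t in("driver_short_flange","driver_short"):
  try: print(t,tri(*r["side",t],*r["top",t]))
  except KeyError: pass
print(np.mean(F,0),np.std(F,0),np.mean(Q,0),o["ee_pos"],o["time"])
ims=[]
for n in("side","top"):
    c=r[n,"driver_short_flange"][0] if (n,"driver_short_flange") in r else cam(n)
    ctr=proj(c,(T[0],T[1],T[2]-.06));s=5;w,h=(80,100);x0,y0=int(ctr[0]-w/2),int(ctr[1]-h/2)
    im=cv2.resize(c["color"][y0:y0+h,x0:x0+w],None,fx=s,fy=s,interpolation=cv2.INTER_CUBIC)
    for off,rr in((.1245,.002),(.0745,.016),(.0405,.016),(.0125,.017)):
        p=np.array([(proj(c,(T[0]+rr*np.cos(a),T[1]+rr*np.sin(a),T[2]-off))-[x0,y0]+.5)*s for a in np.linspace(0,6.28,40)]); cv2.polylines(im,[p.astype(int)],True,(0,255,0),1)
    ims.append(im)
cv2.imwrite("pics/c6.png",np.hstack(ims))
E
```

```text
side driver_short_flange [347. 288.] 0.98 [0.4696 0.3688 0.3248]
side driver_short [349.9 339.9] 0.56 [0.4616 0.368  0.2128]
top driver_short_flange [192.2 172. ] 0.62 [0.4692 0.362  0.3206]
top driver_short [197.6 188.9] 0.57 [0.4549 0.3659 0.2086]
side driver_short_flange [350.2 289.4] 0.86 [0.4646 0.3676 0.3208]
side driver_short [349.  338.2] 0.87 [0.4623 0.3606 0.2088]
top driver_short_flange [190.3 170.3] 0.69 [0.471  0.3686 0.3217]
top driver_short [198.7 187.5] 0.71 [0.4599 0.3647 0.2097]
driver_short_flange (array([0.46775648, 0.36872479, 0.32272753]), np.float64(0.005996759862737435))
driver_short (array([0.46110272, 0.36374012, 0.21157622]), np.float64(0.003238697854939086))
[-0.12835814  0.11860534 -4.00749967] [0.27193185 0.36068738 0.55559988] [0.00114073 0.00104108 0.01131775] [0.46291334 0.36308336 0.33478131] 21.8
```

View pics/c6.png

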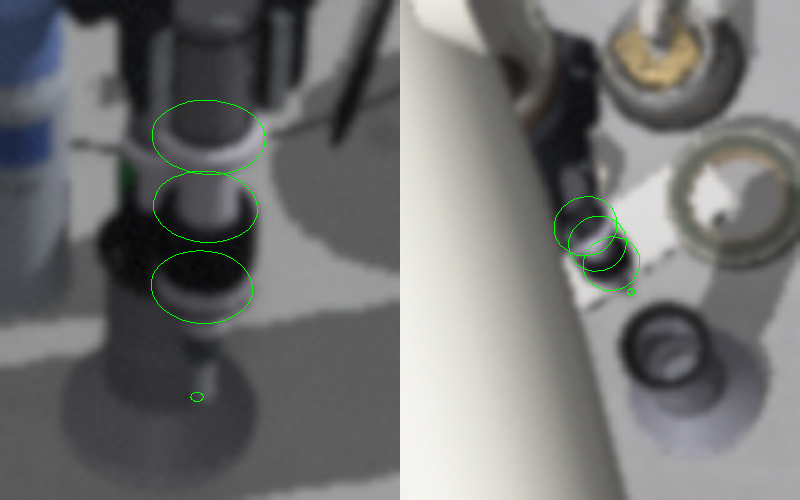

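The short driver hangs straight in the grip with outlines within about 1.5 px, and it weighs about 4.0 N. I'll carry it over the long driver (top at 0.212 m) at a higher level to in front of the cradle.

Emit:
{"fn": "arm_command", "kwargs": {
  "series": [
    [-0.02, -0.002, -0.025, 0],
    [-0.06, -0.005, -0.04, 0],
    [-0.105, -0.009, -0.04, 0],
    [-0.15, -0.013, -0.04, 0],
    [-0.195, -0.017, -0.04, 0]
  ]
}}

```text
time: 22.3
ee_pos: [0.4813, 0.1666, 0.375]
tcp_rot: [180.0, -0.0, 100.5]
wrist_force: [1.5, 0.9, -3.5]
opening: 0.0274
grasp_force: 40.1
```

Emit:
{"fn": "arm_command", "kwargs": {
  "series": [
    [-0.045, -0.004, 0, 0],
    [-0.09, -0.008, 0, 0],
    [-0.135, -0.012, 0, 0],
    [-0.18, -0.016, 0, 0],
    [-0.22, -0.02, 0, 0]
  ]
}}

```text
time: 22.8
ee_pos: [0.5014, -0.0539, 0.375]
tcp_rot: [180.0, 0.0, 100.4]
wrist_force: [0.4, 0.4, -2.9]
opening: 0.0271
grasp_force: 40.1
```

Emit:
{"fn": "arm_command", "kwargs": {
  "series": [
    [-0.012, -0.001, 0.02, 0],
    [-0.0235, -0.002, 0.06, 0],
    [-0.0235, -0.002, 0.095, 0],
    [-0.0235, -0.002, 0.112, 0],
    [-0.0235, -0.002, 0.117, 0]
  ]
}}

```text
time: 23.3
ee_pos: [0.503, -0.0753, 0.2556]
tcp_rot: [-179.8, -0.1, 100.4]
wrist_force: [0.7, -0.3, -2.8]
opening: 0.0269
grasp_force: 40.5
```

```bash
python3 - <<'E'
from h import *
F=[];r={}
from collections import defaultdict
r=defaultdict(list);C={}
for i in range(5):
  for n in("side","top"):
    C[n]=c=cam(n); o=bot.get_obs(); F.append(o["wrist_force"]);T=o["ee_pos"]
    for t in("driver_short_flange","driver_short","cradle_seat"):
        for x in bot.mark_of(n,t)[:1]: r[n,t].append(x["location"])
for t,off in(("driver_short_flange",.014),("driver_short",.126),("cradle_seat",T[2]-.233)):
  m={n:np.median(r[n,t],0) for n in C if r[n,t]}
  for n in m: print(t,n,len(r[n,t]),m[n].round(1),atz(C[n],m[n],T[2]-off).round(4))
  if len(m)==2: print("  tri",tri(C["side"],m["side"],C["top"],m["top"])[0].round(4))
print(np.mean(F[2:],0),np.std(F,0),o["ee_pos"],o["time"])
ims=[]
d=np.array([-.1805,.9836]); S=np.array(T[:2])-.0977*d
for n in("side","top"):
    c=C[n]
    ctr=proj(c,(S[0],S[1]+.05,T[2]-.03));s=5;w,h=(80,100);x0,y0=int(ctr[0]-w/2),int(ctr[1]-h/2)
    im=cv2.resize(c["color"][y0:y0+h,x0:x0+w],None,fx=s,fy=s,interpolation=cv2.INTER_CUBIC)
    for P,off,rr,col in((T,.126,.002,(0,255,0)),(T,.042,.016,(0,255,0)),(T,.014,.017,(0,255,0)),(S,T[2]-.233,.017,(0,0,255))):
        p=np.array([(proj(c,(P[0]+rr*np.cos(a),P[1]+rr*np.sin(a),T[2]-off))-[x0,y0]+.5)*s for a in np.linspace(0,6.28,40)]); cv2.polylines(im,[p.astype(int)],True,col,1)
    ims.append(im)
cv2.imwrite("pics/c7.png",np.hstack(ims))
E
```

```text
driver_short_flange side 5 [315.6 194.2] [ 0.5063 -0.0604  0.2438]
driver_short_flange top 5 [343.8 236.9] [ 0.5061 -0.081   0.2438]
  tri [ 0.5072 -0.08    0.2331]
driver_short side 5 [318.3 231.4] [ 0.5004 -0.0693  0.1318]
driver_short top 5 [339.5 243.8] [ 0.5069 -0.0697  0.1318]
  tri [ 0.5035 -0.0693  0.1327]
cradle_seat side 5 [306.9 178.7] [ 0.5261 -0.161   0.233 ]
cradle_seat top 5 [377.3 246.4] [ 0.5255 -0.1762  0.233 ]
  tri [ 0.5267 -0.176   0.2254]
[-2.94219205e-01 -3.06203028e-04 -3.86208520e+00] [0.56504905 0.29681799 0.52072481] [ 0.50388912 -0.07524373  0.25777095] 25.15
```

View pics/c7.png

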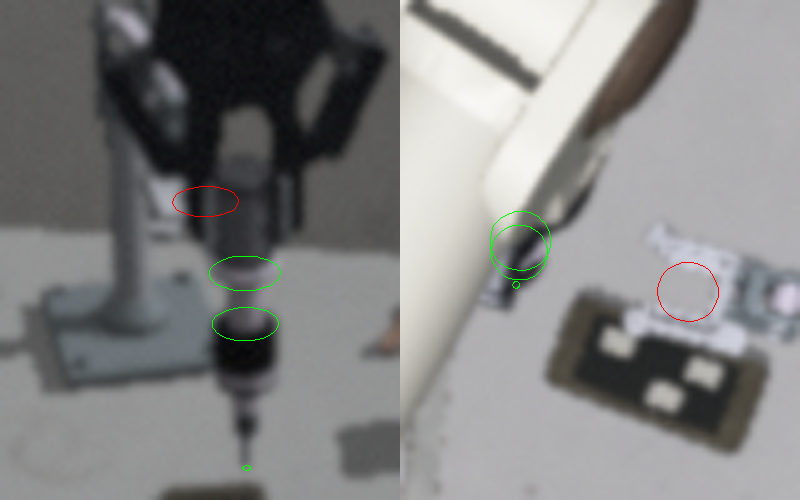

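In the crop the short driver hangs at (246,330), and the cradle slot in the top view is centred on the expected seat (688,292). Sliding in 3 mm higher.

Emit:
{"fn": "arm_command", "kwargs": {
  "series": [
    [-0.01, 0, -0.003, 0],
    [-0.025, 0, -0.003, 0],
    [-0.037, 0, -0.003, 0],
    [-0.047, 0, -0.003, 0],
    [-0.055, 0, -0.003, 0]
  ]
}}

```text
time: 25.8
ee_pos: [0.5139, -0.1307, 0.2606]
tcp_rot: [-180.0, -0.0, 100.4]
wrist_force: [-0.3, 1.0, -3.9]
opening: 0.0272
grasp_force: 40.5
```

Emit:
{"fn": "arm_command", "kwargs": {
  "series": [
    [-0.008, 0, 0, 0],
    [-0.016, 0, 0, 0],
    [-0.024, 0, 0, 0],
    [-0.031, 0, 0, 0],
    [-0.034, 0, 0, 0]
  ]
}}

```text
time: 26.3
ee_pos: [0.5201, -0.1634, 0.2607]
tcp_rot: [-180.0, 0.0, 100.4]
wrist_force: [-0.8, 0.2, -3.8]
opening: 0.0268
grasp_force: 40.5
```

Emit:
{"fn": "arm_command", "kwargs": {
  "series": [
    [-0.003, 0, 0, 0],
    [-0.006, 0, 0, 0],
    [-0.0085, 0, 0, 0],
    [-0.0085, 0, 0, 0],
    [-0.0085, 0, 0, 0]
  ]
}}

```text
time: 26.8
ee_pos: [0.5215, -0.1711, 0.2608]
tcp_rot: [-180.0, -0.0, 100.4]
wrist_force: [0.6, 0.5, -4.2]
opening: 0.0272
grasp_force: 40.5
```

Emit:
{"fn": "arm_command", "kwargs": {
  "series": [
    [-0.001, 0, 0, 0],
    [-0.002, 0, 0, 0],
    [-0.002, 0, 0, 0],
    [-0.002, 0, 0, 0],
    [-0.002, 0, 0, 0]
  ]
}}

```text
time: 27.3
ee_pos: [0.5219, -0.1731, 0.2608]
tcp_rot: [-180.0, -0.0, 100.4]
wrist_force: [0.3, -0.1, -4.5]
opening: 0.0271
grasp_force: 40.5
```

Emit:
{"fn": "arm_command", "kwargs": {
  "series": [
    [-0.001, 0, 0, 0],
    [-0.002, 0, 0, 0],
    [-0.002, 0, 0, 0],
    [-0.002, 0, 0, 0],
    [-0.002, 0, 0, 0]
  ]
}}

```text
time: 27.8
ee_pos: [0.5223, -0.1751, 0.2608]
tcp_rot: [180.0, 0.0, 100.4]
wrist_force: [0.4, -0.0, -2.9]
opening: 0.0271
grasp_force: 40.5
```

Emit:
{"fn": "arm_command", "kwargs": {
  "series": [
    [-0.001, 0, 0, 0],
    [-0.002, 0, 0, 0],
    [-0.002, 0, 0, 0],
    [-0.002, 0, 0, 0],
    [-0.002, 0, 0, 0]
  ]
}}

```text
time: 28.3
ee_pos: [0.5226, -0.177, 0.2608]
tcp_rot: [-180.0, -0.0, 100.4]
wrist_force: [-0.4, 0.0, -3.4]
opening: 0.0272
grasp_force: 40.5
```

Emit:
{"fn": "arm_command", "kwargs": {
  "series": [
    [-0.001, 0, 0, 0],
    [-0.002, 0, 0, 0],
    [-0.002, 0, 0, 0],
    [-0.002, 0, 0, 0],
    [-0.002, 0, 0, 0]
  ]
}}

```text
time: 28.8
ee_pos: [0.523, -0.1788, 0.2608]
tcp_rot: [180.0, -0.0, 100.4]
wrist_force: [-0.5, 2.4, -2.6]
opening: 0.0272
grasp_force: 40.5
```

Emit:
{"fn": "arm_command", "kwargs": {
  "series": [
    [0.0015, 0, 0, 0],
    [0.003, 0, 0, 0],
    [0.003, 0, 0.002, 0],
    [0.003, 0, 0.005, 0],
    [0.003, 0, 0.008, 0]
  ]
}}

```text
time: 29.3
ee_pos: [0.5225, -0.1761, 0.2524]
tcp_rot: [-180.0, 0.0, 100.4]
wrist_force: [0.2, -0.2, -4.2]
opening: 0.0271
grasp_force: 40.5
```

Emit:
{"fn": "arm_command", "kwargs": {
  "series": [
    [0, 0, 0.002, 0],
    [0, 0, 0.004, 0],
    [0, 0, 0.006, 0],
    [0, 0, 0.008, 0],
    [0, 0, 0.01, 0]
  ]
}}

```text
time: 29.8
ee_pos: [0.5225, -0.176, 0.2428]
tcp_rot: [180.0, -0.0, 100.4]
wrist_force: [-0.0, 0.6, -2.6]
opening: 0.0272
grasp_force: 40.5
```

```bash
cat > f.py <<'E'
from h import *
import sys
from collections import defaultdict
F=[];r=defaultdict(list);C={}
for i in range(int(sys.argv[1])):
  for n in("side","top"):
    C[n]=cam(n); o=bot.get_obs(); F.append(o["wrist_force"])
    for t in("driver_short_flange","cradle_seat"):
      for x in bot.mark_of(n,t)[:1]: r[n,t].append(x["location"])
for t in("driver_short_flange","cradle_seat"):
  m={n:np.median(r[n,t],0) for n in C if r[n,t]}
  print(t,{n:m[n].round(1) for n in m}, tri(C["side"],m["side"],C["top"],m["top"])[0].round(4) if len(m)==2 else "")
print(np.mean(F,0).round(2),np.std(F,0).round(2),o["ee_pos"].round(4),o["torque"].round(3),o["time"])
E
python3 f.py 3
```

```text
driver_short_flange {'side': array([306.6, 178.7]), 'top': array([394.4, 247.5])} [ 0.5384 -0.2193  0.2064]
cradle_seat {'side': array([306.7, 180. ]), 'top': array([376.6, 246.9])} [ 0.5263 -0.1748  0.2219]
[-0.1   0.35 -2.93] [0.41 0.33 0.37] [ 0.5225 -0.1761  0.2428] [ 0.113 -0.059  0.017] 30.6
```

Emit:
{"fn": "arm_command", "kwargs": {
  "series": [
    [0, 0, 0.003, 0],
    [0, 0, 0.006, 0],
    [0, 0, 0.009, 0],
    [0, 0, 0.012, 0],
    [0, 0, 0.015, 0]
  ]
}}

```text
time: 31.2
ee_pos: [0.5224, -0.1758, 0.2275]
tcp_rot: [180.0, -0.0, 100.4]
wrist_force: [-0.4, 3.6, -1.3]
opening: 0.0273
grasp_force: 40.6
```

Emit:
{"fn": "arm_command", "kwargs": {
  "series": [
    [0, 0, 0.003, 0],
    [0, 0, 0.006, 0],
    [0, 0, 0.009, 0],
    [0, 0, 0.012, 0],
    [0, 0, 0.015, 0]
  ]
}}

```text
time: 31.7
ee_pos: [0.5223, -0.1751, 0.2125]
tcp_rot: [180.0, -0.1, 100.5]
wrist_force: [-1.3, 8.4, 0.1]
opening: 0.0269
grasp_force: 40.6
```

Emit:
{"fn": "arm_command", "kwargs": {
  "series": [
    [0, 0, 0.002, 0],
    [0, 0, 0.004, 0],
    [0, 0, 0.006, 0],
    [0, 0, 0.008, 0],
    [0, 0, 0.008, 0]
  ]
}}

```text
time: 32.2
ee_pos: [0.5222, -0.175, 0.2043]
tcp_rot: [-180.0, -0.1, 100.5]
wrist_force: [-1.1, 7.4, -0.2]
opening: 0.0269
grasp_force: 40.7
```

```bash
python3 f.py 6
```

```text
driver_short_flange {'side': array([306.6, 192.8]), 'top': array([447.5, 282.1])} [ 0.5443 -0.4116  0.0576]
cradle_seat {'side': array([308.6, 193.2]), 'top': array([374.1, 249. ])} [ 0.524  -0.1701  0.186 ]
[-1.45  7.71 -0.88] [0.67 0.51 0.51] [ 0.5222 -0.175   0.2046] [1.787 0.319 0.026] 33.9
```

The seat swings outward by about 6 mm as the arm sinks, so the slot end is pushing on the neck (7.7 N in y). Following outward.

Emit:
{"fn": "arm_command", "kwargs": {
  "series": [
    [0.001, 0, 0, 0],
    [0.002, 0, 0, 0],
    [0.003, 0, 0, 0],
    [0.004, 0, 0, 0],
    [0.004, 0, 0, 0]
  ]
}}

```text
time: 34.5
ee_pos: [0.5218, -0.1724, 0.2049]
tcp_rot: [180.0, 0.0, 100.4]
wrist_force: [0.1, -1.8, -0.5]
opening: 0.0269
grasp_force: 40.7
```

```bash
python3 f.py 5
```

```text
driver_short_flange {'side': array([306.9, 192.9]), 'top': array([285. , 247.6])} [0.4633 0.0405 0.2917]
cradle_seat {'side': array([309.4, 192.3]), 'top': array([374.1, 250.4])} [ 0.5211 -0.172   0.1873]
[ 0.29 -1.76 -0.78] [0.52 0.69 0.52] [ 0.5217 -0.1721  0.2048] [-0.338 -0.105 -0.01 ] 35.9
```

Emit:
{"fn": "arm_command", "kwargs": {
  "series": [
    [-0.0005, 0, 0.002, 0],
    [-0.001, 0, 0.004, 0],
    [-0.001, 0, 0.006, 0],
    [-0.001, 0, 0.008, 0],
    [-0.001, 0, 0.009, 0]
  ]
}}

```text
time: 36.5
ee_pos: [0.5218, -0.1729, 0.1954]
tcp_rot: [-180.0, -0.0, 100.4]
wrist_force: [-0.1, 2.1, 0.4]
opening: 0.0269
grasp_force: 40.8
```

Emit:
{"fn": "arm_command", "kwargs": {
  "series": [
    [0, 0, 0, 0],
    [0, 0, 0, 0],
    [0, 0, 0, 0],
    [0, 0, 0, 0],
    [0, 0, 0, 0]
  ]
}}

```text
time: 37.0
ee_pos: [0.5219, -0.1731, 0.1958]
tcp_rot: [180.0, 0.0, 100.4]
wrist_force: [-0.6, 1.9, 0.7]
opening: 0.0271
grasp_force: 40.8
```

```bash
python3 f.py 8
```

```text
driver_short_flange {'side': array([306.9, 195.6]), 'top': array([343.2, 238.2])} [ 0.5167 -0.081   0.2261]
cradle_seat {'side': array([308.6, 196.6]), 'top': array([374.9, 250.4])} [ 0.5242 -0.1738  0.1737]
[-0.63  1.58  0.07] [0.34 0.43 0.51] [ 0.5219 -0.1731  0.1958] [0.292 0.088 0.02 ] 39.3
```

Vertical force is now about zero: the spring carries the driver. I'll relieve the small y-load, soften the grip, and average the force once more.

Emit:
{"fn": "arm_command", "kwargs": {
  "series": [
    [0.0006, 0, 0, 0],
    [0.0006, 0, 0, 0],
    [0.0006, 0, 0, 0],
    [0.0006, 0, 0, 0],
    [0.0006, 0, 0, 0]
  ],
  "grip_force": 20
}}

```text
time: 39.9
ee_pos: [0.5218, -0.1727, 0.1958]
tcp_rot: [180.0, 0.0, 100.4]
wrist_force: [0.4, -1.4, 0.5]
opening: 0.0267
grasp_force: 40.8
```

```bash
cat > g.py <<'E'
from h import *
F=[];Q=[]
for i in range(24): cam("side"); o=bot.get_obs(); F.append(o["wrist_force"]);Q.append(o["torque"])
print(np.mean(F,0).round(2),(np.std(F,0)/24**.5).round(2),np.mean(Q,0).round(3),o["ee_pos"].round(4),o["time"])
E
python3 g.py
```

```text
[ 0.42 -2.28 -0.14] [0.11 0.11 0.08] [-0.438 -0.127 -0.018] [ 0.5218 -0.1725  0.1958] 41.1
```

Emit:
{"fn": "arm_command", "kwargs": {
  "series": [
    [-0.0003, 0, 0, 0],
    [-0.0003, 0, 0, 0],
    [-0.0003, 0, 0, 0],
    [-0.0003, 0, 0, 0],
    [-0.0003, 0, 0, 0]
  ]
}}

```text
time: 41.6
ee_pos: [0.5218, -0.1727, 0.1958]
tcp_rot: [-180.0, -0.0, 100.4]
wrist_force: [1.1, 0.4, 0.2]
opening: 0.0268
grasp_force: 40.8
```

Emit:
{"fn": "arm_command", "kwargs": {
  "series": [
    [0, 0, 0, 0],
    [0, 0, 0, 0],
    [0, 0, 0, 0],
    [0, 0, 0, 0],
    [0, 0, 0, 0]
  ],
  "hand": 0.034
}}

```text
time: 42.1
ee_pos: [0.5218, -0.1728, 0.1958]
tcp_rot: [-180.0, -0.0, 100.4]
wrist_force: [0.2, 1.0, -0.3]
opening: 0.0342
grasp_force: 0.0
```

```bash
python3 f.py 5
```

```text
driver_short_flange {'side': array([306.1, 196.7]), 'top': array([284.5, 251.4])} [0.4601 0.0386 0.281 ]
cradle_seat {'side': array([308.4, 196.9]), 'top': array([374.6, 250.1])} [ 0.5247 -0.1726  0.1734]
[ 0.06 -0.02  0.01] [0.42 0.44 0.41] [ 0.5218 -0.1728  0.1958] [ 0.009 -0.033 -0.016] 43.5
```

Released with no measurable movement (seat row 196.6 → 196.9). Opening and withdrawing upward.

Emit:
{"fn": "arm_command", "kwargs": {
  "series": [
    [0, 0, 0, 0],
    [0, 0, 0, 0],
    [0, 0, -0.003, 0],
    [0, 0, -0.01, 0],
    [0, 0, -0.025, 0]
  ],
  "hand": 0.06
}}

```text
time: 44.1
ee_pos: [0.5215, -0.1727, 0.2206]
tcp_rot: [-179.9, -0.0, 100.4]
wrist_force: [0.3, -0.8, -0.2]
opening: 0.0596
grasp_force: 0.0
```

Emit:
{"fn": "arm_command", "kwargs": {
  "series": [
    [0, 0, -0.03, 0],
    [0, 0, -0.07, 0],
    [0, 0, -0.11, 0],
    [0, 0, -0.13, 0],
    [0, 0, -0.13, 0]
  ]
}}

```text
time: 44.6
ee_pos: [0.5223, -0.173, 0.3545]
tcp_rot: [179.7, 0.2, 100.4]
wrist_force: [-0.2, -0.0, -0.9]
opening: 0.0601
grasp_force: 0.0
```

Emit:
{"fn": "arm_command", "kwargs": {
  "series": [
    [0.02, -0.04, 0, 0],
    [0.04, -0.08, 0, 0],
    [0.055, -0.11, 0, 0],
    [0.06, -0.12, 0, 0],
    [0.06, -0.12, 0, 0]
  ]
}}

```text
time: 45.1
ee_pos: [0.3921, -0.1353, 0.3513]
tcp_rot: [179.9, 0.0, 100.4]
wrist_force: [0.5, -0.1, 0.1]
opening: 0.0599
grasp_force: 0.0
```

```bash
python3 f.py 3; python3 - <<'E'
from h import *
ims=[]
for n,ctr in(("side",(325,225)),("top",(310,240))):
    c=cam(n);s=3;w,h=(133,190);x0,y0=int(ctr[0]-w/2),int(ctr[1]-h/2)
    if n=="top": x0,y0,w,h,s=190,160,220,190,2
    ims.append(cv2.resize(c["color"][y0:y0+h,x0:x0+w],None,fx=s,fy=s,interpolation=cv2.INTER_CUBIC))
H=max(i.shape[0] for i in ims)
ims=[cv2.copyMakeBorder(i,0,H-i.shape[0],0,0,cv2.BORDER_CONSTANT) for i in ims]
o=np.hstack(ims)[:600,:800];cv2.imwrite("pics/c8.png",o)
E
```

```text
driver_short_flange {'side': array([308.2, 196.5]), 'top': array([330.4, 259.6])} [ 0.4808 -0.0776  0.2184]
cradle_seat {'side': array([308.8, 195.2]), 'top': array([373.4, 250. ])} [ 0.5228 -0.1696  0.18  ]
[-0.17 -0.05  0.02] [0.39 0.33 0.58] [ 0.393  -0.1355  0.3508] [0.022 0.002 0.004] 45.9
```

View pics/c8.png

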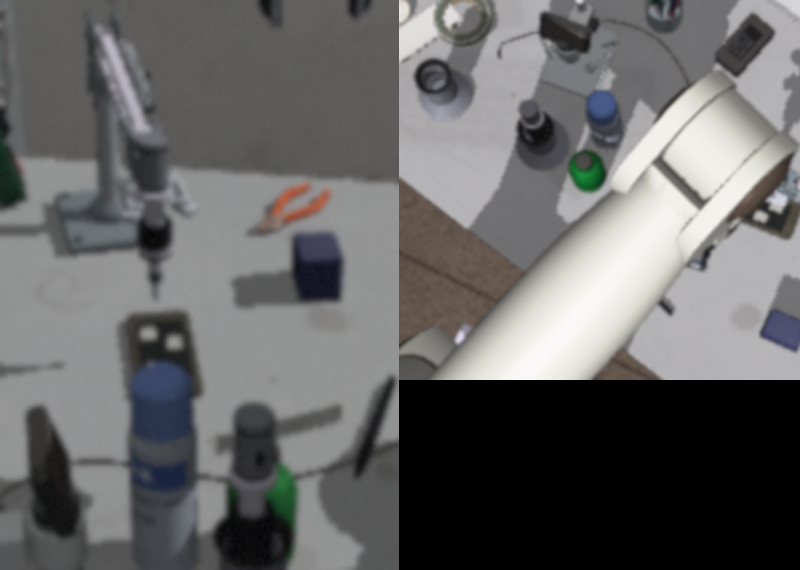

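The side view shows the short driver hanging level in the cradle at (155,215) with its tip over the phone at (157,295). The long driver stands in the free holder at (255,480), the can, flask, block and phone have not moved, and the arm is clear. Handing in.

```bash
python3 -c "
from workcell import bot
print(bot.job_done())"
```

```text
the job is handed in; nothing more can be done
None
```

The job is handed in: the long driver stands in the free holder, and the short one hangs in the cradle, carried by the spring. At release the camera showed no arm movement, and the loose items look unmoved (46 of 72 s used; no verdict returned).

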